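# Prop the counter display board on its leg

## Robot

A 6-joint arm with a two-finger parallel gripper is mounted at the origin on a cart in front of the work surface, level with it; the furniture and walls round the work are solid. World frame = base frame: x ahead of the robot, y to its left, z up, the work surface at z = 0. Lengths are in m, angles in rad, forces in N, time in s.
With the tool pointing down it reaches from about 0.35 to 0.775 m from the base axis. Payload 5.5 kg.
Tool frame: the origin (TCP) lies midway between the tips of the shut fingers; the grasp point (between the pads) lies hold_point_z behind it (hold_point_z is the distance from the TCP to the grasp point, in m); z points along the fingers, y is the direction in which the jaws open and shut (so a half turn about z gives the same grasp; the last joint's range is limited). The gripper opens to 85 mm and grips with 20 to 120 N. Pads are 22 mm wide; open, the fingers measure 114 mm over their backs; the gripper's body (76 mm by 85 mm) begins 54 mm behind the grasp point. The pads swing forward as they close: fully open they stand 13 mm farther back than shut.
Start: joints at [1.047, 0.313, 0.046, 1.304, 0, 1.431], TCP at [0.215, 0.533, 0.231] pointing down, gripper open.
Joint ranges: [-2.76, 2.76], [-0.86, 1.69], [-1.03, 1.26], [-2.2, 2.34], [-1.47, 1.5], [-3.14, 3.14]. Speed limits (rad/s): [2.57, 2.57, 3.14, 3.14, 3.14, 3.14].

## Interface

Orientations are given as a unit quaternion [w, x, y, z].
In Python, from workcell import * gives the robot as it stands. The module is installed in compiled form; this text tells all that it offers.
- The arm moves only by the tool jog_arm, never from a script. Its argument "plan" is a list of rows, each a list of 6 numbers: the shift along the world's x, y, z in m, then the turn, a rotation vector about the world's x, y, z in degrees. A call has exactly 10 rows; each row shifts and turns the commanded pose from where the row before left it; what a row does not reach is not made up. A row lasts 1/10 s, in which the tool goes at most 50 mm and 8.59 degrees, less where a joint would pass 70% of its speed; a pose out of reach is approached as far as the arm can. A call with a gripper value outside its range is refused whole. "hand" is the opening, from 0 (shut) to 1 (fully open), set as the call begins (left out, the last holds). The fingers move at their own pace and stop on an object; "force" is the grip in N (left out, the last holds). Time passes only in rows, so rows that do not move let the fingers close, or fill a call up. It gives the time, the measured TCP pose, the force and the opening at its end, in the units of the state.
- get_state(): the state, without advancing time (a new reading comes with each control period).
- read_camera(name): name is "scene" or "top" or "wrist"; returns the picture (480x640x3 uint8, red, green, blue); there is no depth.
- calibration(name): a dict with "K" (3x3 intrinsics, pixels), "D" ([k1, k2, p1, p2, k3] as OpenCV has them; the pictures are not rectified), "world_to_cam" (4x4, takes a point from world to camera coordinates). Camera axes: x right, y down, z forward; pixel columns grow to the right and rows downward; lengths in m; the calibration is good to about 2 mm. A picture is of the moment at which its call begins: read the wrist's pose just before it. calibration takes no time and is no camera call; for the wrist camera it gives the pose at the moment of the call.
- hand_in(): hands the job in, once; it reports no verdict.
The state is a dict: "clock": time; "joint_pos": joint angles; "qvel": joint speeds; "tau": joint torques, N m; "tcp_pos": TCP position; "orientation": TCP orientation; "wrist_force": force on the tool from outside, world axes, zero at the start; "ft_torque": the same for the moment, N m; "finger_gap": finger opening in m.
Only numpy, scipy, OpenCV 4.12 (cv2) and the standard library are available. Lean on these libraries where they do the work, as an engineer would, in place of code of your own. Each camera call takes 0.05 s, during which the arm holds its last target.

## Task

Set up the folding display board on the counter: first push the red prop leg out until it is fully against its stop, with the board still standing back. Then tip the board over from behind and let it sink gently, so that it comes to rest leaning on the leg. Leave the other things on the counter where they are.

Things in the scene. Friction and masses are not known exactly. Their poses are not given: they have to be found in the camera images.
- stand: folding display stand fixed to the counter: light wood base 230 x 150 x 12 mm with 5 mm higher side rails. Origin: centre of the base's underside, on the counter. x points along its length from the leg-hinge end to the board-hinge end, y across, z up. Red prop leg and display board are hinged on it and turn in its x-z plane
- prop_leg (a joint): angle of the red prop leg (rad). 0: flat on the base, pointing to the stand's +x; grows as the free end rises and swings over to the stand's -x; 1.45: against its stop, almost upright. Starts part raised (0.35 to 0.55). Stiff hinge (0.1 N m): it stays where it is left
- leg_hinge (a point): the leg's hinge axis (runs across the stand), at stand x = -85 mm, z = 20 mm. A dark steel block 33 mm high behind it, at stand x = -101 mm, is the stop
- leg_tip (a point): axis of the black rubber roll (12 mm thick, 60 mm wide) at the leg's free end, 115 mm from the leg's hinge. The leg is a plate 50 mm wide, 5 mm thick. Its height over the counter grows from 59-80 mm to 134 mm at the stop. A finger held behind this end (on the board's side), which follows its arc over to the stand's -x, swings it to the stop; the end must not catch under the gripper's body
- board (a joint): angle of the display board (rad). 0: standing open, leaning 0.26 past upright to the stand's +x, kept there by gravity and a stop; grows as it comes down over the leg; about 1.21 when it rests on the fully swung-out leg; 1.8: flat. Soft-close hinge (0.6 N m s/rad): once pushed past upright it sinks by itself within about 5 s
- board_hinge (a point): the board's hinge axis (runs across the stand), at stand x = 105 mm, z = 20 mm. The board is 150 mm wide, 8 mm thick, 225 mm from hinge to top edge, 0.35 kg; its face with coloured panels looks to the stand's +x, its plain back to the leg
- board_top (a point): middle of the board's top edge (half-way through its thickness); 237 mm above the counter at the start
- rubber_stamp: wooden hand stamp with a knob, 26x44x72 mm, standing; bystander, origin at the centre of its underside
- ink_pad: dark flat ink pad, 56x69x13 mm; bystander, origin at the centre of its underside
- pin_tin: round tin, 75 mm across, 58 mm tall; bystander, origin at the centre of its underside
- balm_pot: small round pot with a red top, 58 mm across, 50 mm tall; bystander, origin at the centre of its underside
- candle_tin: candle in a clear glass, 76 mm across, 90 mm tall; bystander, origin at the centre of its underside
- stapler: red and black stapler, 39x153x55 mm; bystander, origin at the centre of its underside
- glue_stick: white glue stick with a red cap, 27x100x27 mm, lying; bystander, origin at the centre of its underside

How it is judged:
On the way:
1. the red leg stands against its stop while the board still stands back (value of joint prop_leg above 1.39 rad and value of joint board below 0.3 rad), for 0.2 s.
At the end, for the whole second after the job is handed in: the leg is within 0.06 rad of its stop, and the board leans on it (board angle 1.14 to 1.28 rad), at rest (slower than 0.05 rad/s) (value of joint prop_leg above 1.39 rad and value of joint board between 1.14 and 1.28 rad and velocity of joint board between -0.05 and 0.05 rad/s); the robot touches nothing.
It fails at once if the board is slammed down (faster than 2 rad/s) (velocity of joint board above 2 rad/s).
It fails at once if another thing on the counter is moved by more than 30 mm (distance of any of rubber_stamp, ink_pad, pin_tin, balm_pot, candle_tin, stapler, glue_stick from where it was at the start of the episode above 0.03 m).
It also fails if it takes over 48 s, if anything falls off the work surface, if the arm or the gripper's body presses on something with over 40 N, if the wrist force passes 120 N, or if a joint passes its speed limit or range.

## Working session

There is one attempt and no reset: what is moved stays moved. The work goes in short steps, Python scripts to look and compute and a tool call to move; the robot and the scene stay as the last step left them, time stands still between calls to the robot, and variables do not carry over. Pictures are saved under pics/ and viewed, and the job is handed in when it is done.

Besides the shell and the picture viewer there is one more tool, called after ">>>" as name([rows], argument=value, ...), one row to a line, values as JSON. jog_arm: Moves the arm, as the interface text tells. Its arguments: {"type":"object","properties":{"plan":{"type":"array","items":{"type":"array","items":{"type":"number"}}},"hand":{"type":"number"},"force":{"type":"number"}},"required":["plan"]}

```bash
mkdir -p pics
python3 - <<'E'
from workcell import *
import cv2
s=get_state();print(s)
for n in ["scene","top"]:
    im=read_camera(n);cv2.imwrite(f"pics/{n}0.png",im[:,:,::-1]);c=calibration(n);print(n,c)
E
```

```text
{'clock': 0.0, 'joint_pos': array([ 1.04744856e+00,  3.13980549e-01,  4.49623970e-02,  1.30360245e+00,
       -3.15100049e-05,  1.43118167e+00]), 'qvel': array([-0.00042302, -0.00083884, -0.00095751,  0.00038068,  0.00019683,
       -0.00033528]), 'tau': array([ 3.97687691e-03, -4.80619383e+01,  2.98538250e+01,  1.92276249e-02,
        2.49388168e-04,  2.10238994e-06]), 'tcp_pos': array([0.21503359, 0.53271578, 0.23041339]), 'orientation': array([-2.81952727e-04,  1.90691435e-01,  9.81649604e-01, -8.67610478e-04]), 'wrist_force': array([ 0.29476902,  1.46774797, -0.22751556]), 'ft_torque': array([ 0.02385753,  0.02443948, -0.01405387]), 'finger_gap': 0.08512869082698267}
scene {'K': array([[551.83304131,   0.        , 319.40457767],
       [  0.        , 551.83304131, 244.41919755],
       [  0.        ,   0.        ,   1.        ]]), 'D': array([-0.00337512,  0.        ,  0.        ,  0.        ,  0.        ]), 'world_to_cam': array([[ 0.63425765, -0.77311449,  0.0033482 , -0.31684041],
       [-0.57286849, -0.47287665, -0.6694844 ,  0.52375063],
       [ 0.51917138,  0.42270753, -0.74281857,  0.8599113 ],
       [ 0.        ,  0.        ,  0.        ,  1.        ]])}
top {'K': array([[572.63902537,   0.        , 325.81696618],
       [  0.        , 572.63902537, 245.74210492],
       [  0.        ,   0.        ,   1.        ]]), 'D': array([0.04419843, 0.        , 0.        , 0.        , 0.        ]), 'world_to_cam': array([[ 0.00632749, -0.99993658,  0.00931686,  0.10477415],
       [-0.99447246, -0.00726887, -0.10474586,  0.63246123],
       [ 0.10480694, -0.00860258, -0.99445538,  1.54022873],
       [ 0.        ,  0.        ,  0.        ,  1.        ]])}
```

View pics/scene0.png

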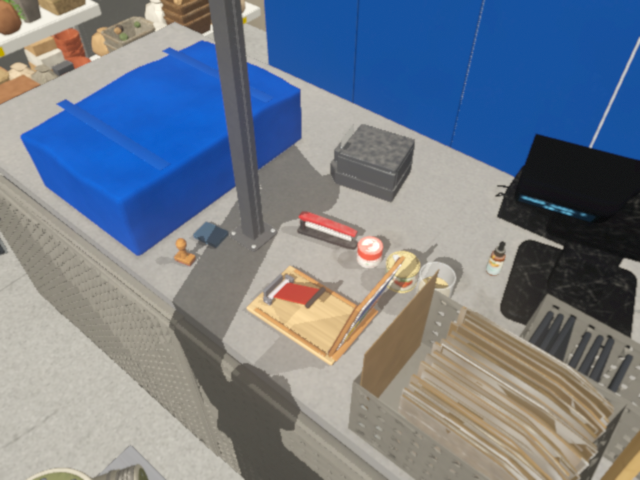

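View pics/top0.png

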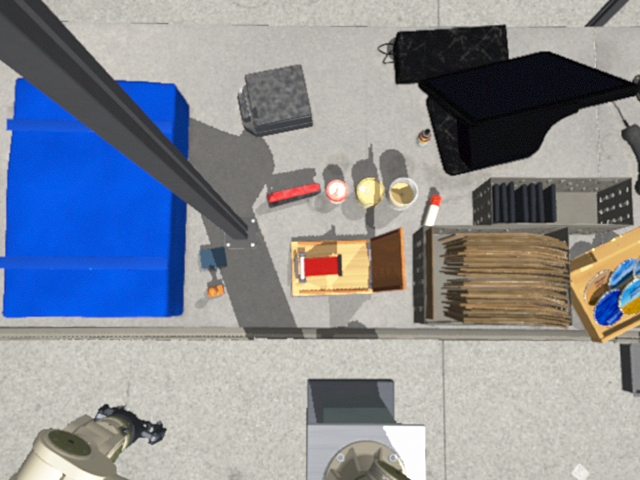

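```bash
cat > h.py <<'E'
import numpy as np,cv2
from workcell import *
def ray(c,u,v):
    p=cv2.undistortPoints(np.array([[[u,v]]],float),c["K"],c["D"])[0,0]
    T=c["world_to_cam"];R=T[:3,:3];o=-R.T@T[:3,3];d=R.T@np.array([p[0],p[1],1]);return o,d
def onz(c,u,v,z):
    o,d=ray(c,u,v);return o+d*(z-o[2])/d[2]
def proj(c,P):
    T=c["world_to_cam"];r=cv2.Rodrigues(T[:3,:3])[0]
    return cv2.projectPoints(np.array(P,float).reshape(-1,3),r,T[:3,3],c["K"],c["D"])[0].reshape(-1,2)
E
python3 - <<'E'
from h import *
a=cv2.imread("pics/top0.png")[215:315,270:430];cv2.imwrite("pics/topc.png",cv2.resize(a,None,fx=5,fy=5,interpolation=2))
a=cv2.imread("pics/scene0.png")[225:375,230:470];cv2.imwrite("pics/scenec.png",cv2.resize(a,None,fx=3.3,fy=3.3,interpolation=2))
c=calibration("top")
for n,p in dict(pole=(242,238),stamp=(215,290),pad=(212,257),post2=(255,220),boxL=(414,265)).items(): print(n,onz(c,*p,0))
print(proj(c,[[.215,.533,.231],[0,0,0]]))
E
```

```text
pole [0.65527622 0.34378051 0.        ]
stamp [0.50960246 0.41514722 0.        ]
pad [0.60129638 0.42597947 0.        ]
post2 [0.70651742 0.30841782 0.        ]
boxL [ 0.58285313 -0.13805259  0.        ]
[[141.23031872 415.50703661]
 [365.0690401  482.68428615]]
```

View pics/topc.png

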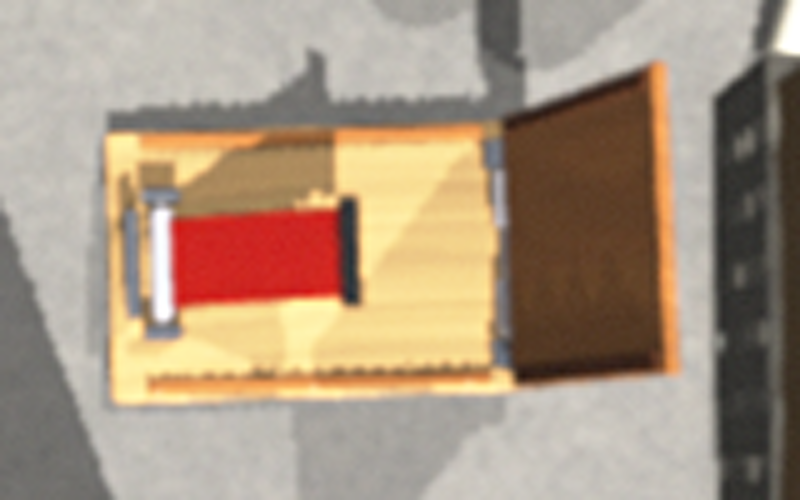

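View pics/scenec.png

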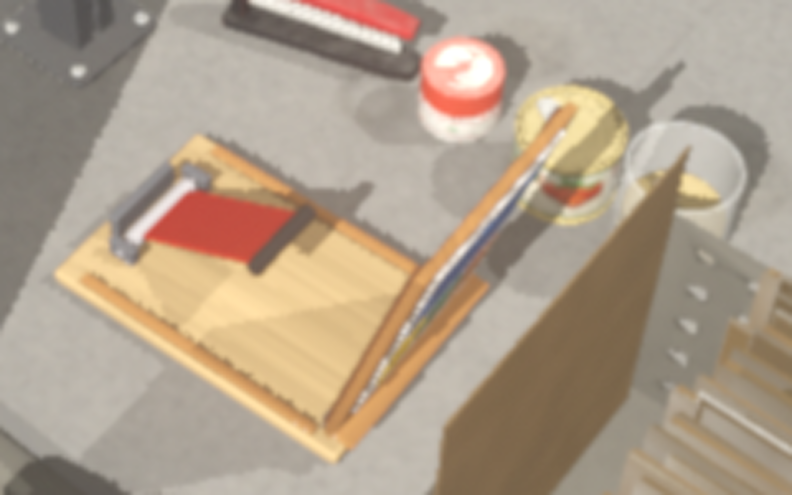

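Run:
```python
from h import *
c=calibration("top");d=calibration("scene")
f=lambda u,v,z:onz(c,270+u/5,215+v/5,z)
g=lambda u,v,z:onz(d,230+u/3.3,225+v/3.3,z)
print("left corners",f(105,133,.012),f(112,403,.012))
print("scene left corners",g(200,137,.012),g(57,272,.012), "right near",g(333,455,.012),"right far",g(487,285,.012))
print("board top",f(655,62,.237),f(678,372,.237))
print("scene board top",g(572,105,.237), "bottom",g(330,425,.02))
print("steel block",f(130,210,.033),f(135,318,.033))
print("hinge",f(161,195,.02),f(163,332,.02))
for z in(.06,.07,.08): print("tip",z,f(349,200,z),f(352,303,z),g(308,212,z),g(258,268,z))
print("bin top-left",f(720,100,.0),f(720,370,0), g(690,148,.15))
print(g(445,430,.12))
```

```text
left corners [0.6448007  0.20588586 0.012     ] [0.4951211  0.20009993 0.012     ]
scene left corners [0.6432258  0.20372711 0.012     ] [0.49722613 0.19998958 0.012     ] right near [ 0.50643565 -0.02406369  0.012     ] right far [ 0.66814948 -0.0236112   0.012     ]
board top [ 0.65573391 -0.06910519  0.237     ] [ 0.50756486 -0.07886262  0.237     ]
scene board top [ 0.65423162 -0.06779976  0.237     ] bottom [ 0.51769434 -0.01255793  0.02      ]
steel block [0.60010129 0.19055919 0.033     ] [0.54100185 0.18712639 0.033     ]
hinge [0.6096483  0.17409933 0.02      ] [0.53402687 0.17218441 0.02      ]
tip 0.06 [0.60404685 0.07147712 0.06      ] [0.54855    0.06966098 0.06      ] [0.6114908  0.08135042 0.06      ] [0.55755015 0.07777537 0.06      ]
tip 0.07 [0.60315437 0.07180984 0.07      ] [0.54801859 0.07000552 0.07      ] [0.60550524 0.07659874 0.07      ] [0.55214431 0.07306211 0.07      ]
tip 0.08 [0.60226188 0.07214256 0.08      ] [0.54748719 0.07035005 0.08      ] [0.59951968 0.07184705 0.08      ] [0.54673847 0.06834885 0.08      ]
bin top-left [ 0.66735513 -0.13888989  0.        ] [ 0.51594262 -0.13734692  0.        ] [ 0.7399705  -0.10720055  0.15      ]
[ 0.5073923  -0.09877297  0.12      ]
```

Run:
```python
from h import *
import workcell; print([k for k in dir(workcell) if not k.startswith('__')])
try: print(workcell.hold_point_z)
except Exception as e: print(e)
a=cv2.imread("pics/top0.png")[190:330,350:590];cv2.imwrite("pics/topd.png",cv2.resize(a,None,fx=3.3,fy=3.3,interpolation=2))
a=cv2.imread("pics/scene0.png")[230:480,340:640];cv2.imwrite("pics/scened.png",cv2.resize(a,None,fx=2.4,fy=2.4,interpolation=2))
```

```text
['MotionError', 'calibration', 'get_state', 'hand_in', 'hold_point_z', 'read_camera']
0.0187
```

View pics/topd.png

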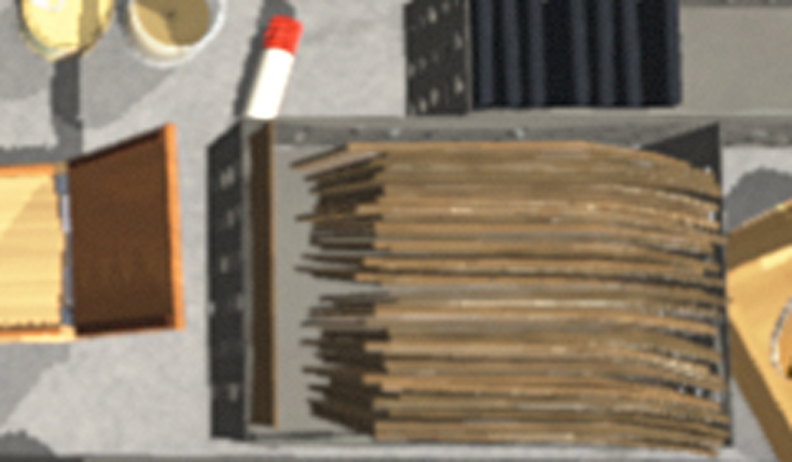

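View pics/scened.png

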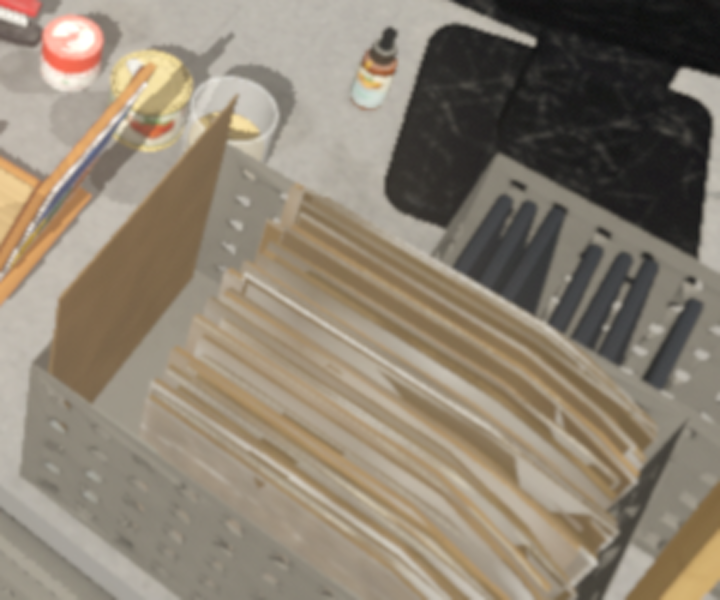

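>>> jog_arm([
  [0.024,-0.032,0,0,0,-4.4],
  [0.024,-0.032,0,0,0,-4.4],
  [0.024,-0.032,0,0,0,-4.4],
  [0.024,-0.032,0,0,0,-4.4],
  [0.024,-0.032,0,0,0,-4.4],
  [0.024,-0.032,0,0,0,-4.4],
  [0.024,-0.032,0,0,0,-4.4],
  [0.024,-0.032,0,0,0,-4.4],
  [0.024,-0.032,0,0,0,-4.4],
  [0.024,-0.032,0,0,0,-4.4],
], hand=0)

```text
clock: 1.1
tcp_pos: [0.4558, 0.2117, 0.231]
orientation: [-0.0, 0.546, 0.838, -0.0]
wrist_force: [0.4, 1.1, -0.3]
finger_gap: 0.0001
```

```bash
cat >> h.py <<'E'
def tri(pt,ps):
    A=[];b=[]
    rs=[ray(calibration("top"),*pt),ray(calibration("scene"),*ps)]
    M=0;q=0
    for o,d in rs:
        d=d/np.linalg.norm(d);P=np.eye(3)-np.outer(d,d);M=M+P;q=q+P@o
    x=np.linalg.solve(M,q)
    return x,[np.linalg.norm(np.cross(x-o,d))/np.linalg.norm(d) for o,d in rs]
E
python3 - <<'E'
from h import *
print("panel far",tri((430.3,227),(438.7,270.8)))
print("panel near",tri((430.3,318.8),(365.8,354)))
print("bin near",tri((424.5,323),(354.6,382)))
E
```

```text
panel far (array([ 0.65582981, -0.1374041 ,  0.24974936]), [np.float64(0.0006742842249848853), np.float64(0.0006742842249851606)])
panel near (array([ 0.4408876 , -0.13583403,  0.24965351]), [np.float64(0.0024959905679564033), np.float64(0.0024959905679564553)])
bin near (array([ 0.42714147, -0.13288131,  0.17802923]), [np.float64(0.00042465963322832283), np.float64(0.000424659633228297)])
```

>>> jog_arm([
  [0.024,-0.033,0,0,0,-4.4],
  [0.024,-0.033,0,0,0,-4.4],
  [0.024,-0.033,0,0,0,-4.4],
  [0.024,-0.033,0,0,0,-4.4],
  [0.024,-0.033,0,0,0,-4.4],
  [0,0,-0.02,0,0,0],
  [0,0,-0.03,0,0,0],
  [0,0,-0.03,0,0,0],
  [0,0,-0.03,0,0,0],
  [0,0,0,0,0,0],
])

```text
clock: 2.1
tcp_pos: [0.5716, 0.0483, 0.1166]
orientation: [-0.003, 0.695, 0.719, -0.003]
wrist_force: [-0.7, 0.4, -1.1]
finger_gap: -0.0003
```

>>> jog_arm([
  [0.001,-0.001,-0.02,0,0,0],
  [0,0,-0.02,0,0,0],
  [0,0,-0.02,0,0,0],
  [0,0,-0.005,0,0,0],
  [0,0,0,0,0,0],
  [0,0,0,0,0,0],
  [0,0,0,0,0,0],
  [0,0,0,0,0,0],
  [0,0,0,0,0,0],
  [0,0,0,0,0,0],
])

```text
clock: 3.1
tcp_pos: [0.5765, 0.0472, 0.0567]
orientation: [0.0, 0.695, 0.719, 0.0]
wrist_force: [1.4, -1.2, 1.3]
finger_gap: 0.0004
```

Run:
```python
from h import *
print(get_state()["tcp_pos"],get_state()["wrist_force"])
a=read_camera("scene")[:,:,::-1][175:375,200:480];cv2.imwrite("pics/s2.png",cv2.resize(a,None,fx=2.8,fy=2.8,interpolation=2))
```

```text
[0.57650453 0.0471762  0.05665058] [ 1.37655324 -1.21794472  1.27692247]
```

View pics/s2.png

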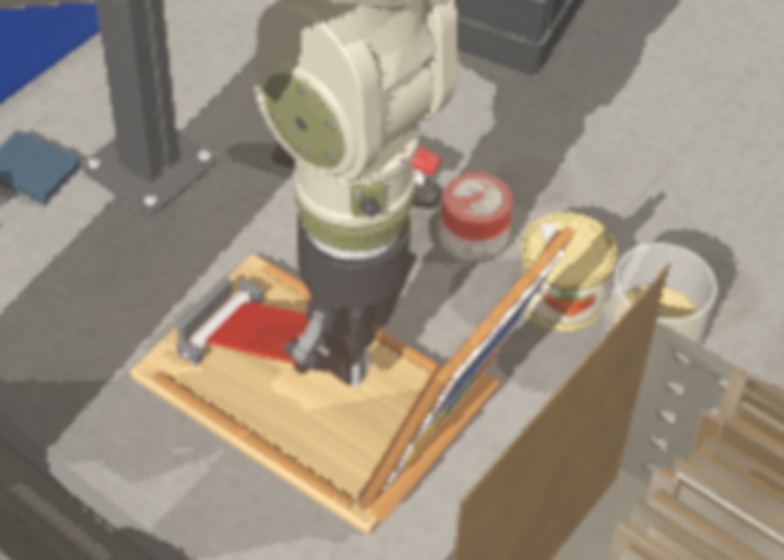

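>>> jog_arm([
  [0,0.007,0.003,0,0,0],
  [0,0.007,0.008,0,0,0],
  [-0.001,0.007,0.008,0,0,0],
  [0,0.008,0.008,0,0,0],
  [-0.001,0.008,0.008,0,0,0],
  [0,0.01,0.006,0,0,0],
  [-0.001,0.01,0.006,0,0,0],
  [0,0.011,0.005,0,0,0],
  [-0.001,0.01,0.003,0,0,0],
  [0,0.006,0.002,0,0,0],
])

```text
clock: 4.15
tcp_pos: [0.5719, 0.1327, 0.1134]
orientation: [-0.0, 0.694, 0.72, 0.0]
wrist_force: [1.4, -1.7, 1.3]
finger_gap: 0.0
```

>>> jog_arm([
  [0,0.002,0,0,0,0],
  [0,0.002,0,0,0,0],
  [0,0.002,0,0,0,0],
  [0,0.002,0,0,0,0],
  [0,0,0,0,0,0],
  [0,0,0,0,0,0],
  [0,0,0,0,0,0],
  [0,0,0,0,0,0],
  [0,0,0,0,0,0],
  [0,0,0,0,0,0],
])

```text
clock: 5.15
tcp_pos: [0.5724, 0.1392, 0.1133]
orientation: [0.0, 0.695, 0.719, 0.0]
wrist_force: [0.6, 0.6, -0.3]
finger_gap: 0.0004
```

Run:
```python
from h import *
print(get_state()["tcp_pos"],get_state()["wrist_force"])
a=read_camera("scene")[:,:,::-1][175:375,200:480];cv2.imwrite("pics/s3.png",cv2.resize(a,None,fx=2.8,fy=2.8,interpolation=2))
```

```text
[0.57236497 0.13919423 0.11332573] [ 0.56900753  0.57535198 -0.32348755]
```

View pics/s3.png

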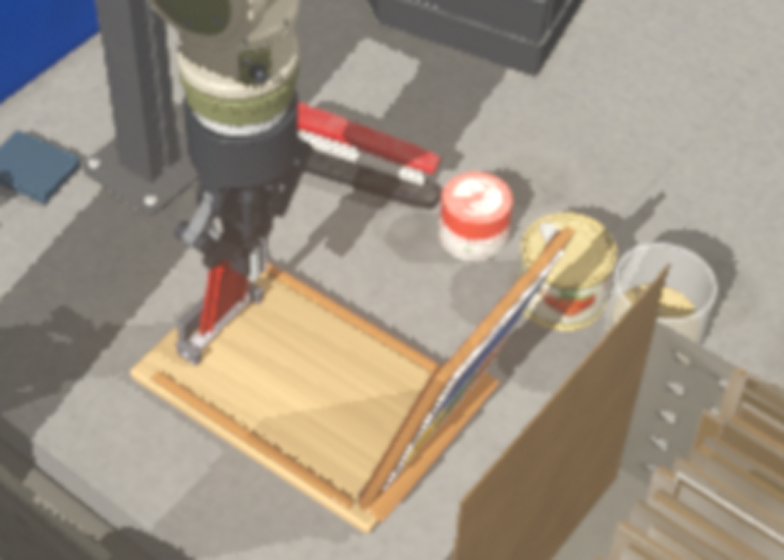

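>>> jog_arm([
  [0,0.002,0,0,0,0],
  [0,0.002,0,0,0,0],
  [0,0.002,0,0,0,0],
  [0,0.001,0,0,0,0],
  [0,0,0,0,0,0],
  [0,0,0,0,0,0],
  [0,0,0,0,0,0],
  [0,0,0,0,0,0],
  [0,0,0,0,0,0],
  [0,0,0,0,0,0],
])

```text
clock: 6.2
tcp_pos: [0.5724, 0.1459, 0.1134]
orientation: [0.0, 0.695, 0.719, -0.0]
wrist_force: [-0.5, -5.7, 1.6]
finger_gap: 0.0001
```

>>> jog_arm([
  [0,0.002,0,0,0,0],
  [0,0.002,0,0,0,0],
  [0,0,0,0,0,0],
  [0,0,0,0,0,0],
  [0,0,0,0,0,0],
  [0,0,0,0,0,0],
  [0,0,0,0,0,0],
  [0,0,0,0,0,0],
  [0,0,0,0,0,0],
  [0,0,0,0,0,0],
])

```text
clock: 7.2
tcp_pos: [0.5724, 0.1466, 0.1135]
orientation: [0.002, 0.696, 0.718, -0.002]
wrist_force: [-1.0, -15.6, 3.1]
finger_gap: 0.0006
```

Run:
```python
from h import *
print(get_state()["tcp_pos"],get_state()["wrist_force"])
for n in("scene","top"):
  c=calibration(n); im=read_camera(n)[:,:,::-1].copy()
  for r in (-.025,.025):
   P=[np.array([.5748,.088,0])+np.array([.042,-.999,0])*(-.085+l*np.cos(1.45))+np.array([.999,.042,0])*r+np.array([0,0,.02+l*np.sin(1.45)]) for l in (0,.1,.115)]
   print(n,proj(c,P).round(1).tolist())
  u,v=(200,175) if n=="scene" else (260,200)
  a=im[v:v+150,u:u+200];cv2.imwrite(f"pics/{n}4.png",cv2.resize(a,None,fx=4,fy=4,interpolation=2))
```

```text
[0.57240662 0.14655755 0.11352108] [ -1.02544396 -15.56595281   3.08929875]
scene [[272.0, 297.8], [273.6, 271.5], [273.8, 267.2]]
scene [[286.6, 283.3], [289.1, 256.7], [289.5, 252.3]]
top [[302.8, 277.0], [306.3, 274.8], [306.8, 274.5]]
top [[302.2, 258.8], [305.6, 255.5], [306.2, 255.0]]
```

View pics/scene4.png

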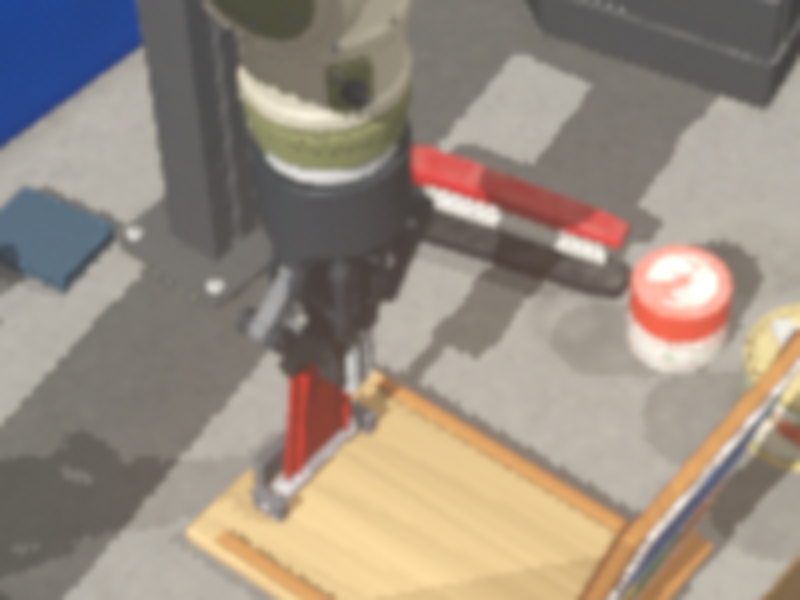

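>>> jog_arm([
  [0,-0.012,0,0,0,0],
  [0,-0.014,0,0,0,0],
  [0,-0.005,0.03,0,0,0],
  [0,-0.005,0.03,0,0,0],
  [0,-0.005,0.03,0,0,0],
  [0,-0.005,0.03,0,0,0],
  [0,-0.005,0.03,0,0,0],
  [0,-0.005,0.03,0,0,0],
  [0,0,0,0,0,0],
  [0,0,0,0,0,0],
])

```text
clock: 8.3
tcp_pos: [0.5727, 0.0943, 0.2937]
orientation: [0.0, 0.695, 0.719, 0.001]
wrist_force: [-0.8, 1.1, -0.3]
finger_gap: -0.0003
```

Run:
```python
from h import *
print(get_state()["tcp_pos"],get_state()["wrist_force"])
for n in("scene","top"):
  im=read_camera(n)[:,:,::-1].copy()
  u,v=(230,200) if n=="scene" else (260,200)
  a=im[v:v+150,u:u+200];cv2.imwrite(f"pics/{n}5.png",cv2.resize(a,None,fx=4,fy=4,interpolation=2))
```

```text
[0.57273923 0.09428674 0.29366158] [-0.76417203  1.13194272 -0.30694341]
```

View pics/scene5.png

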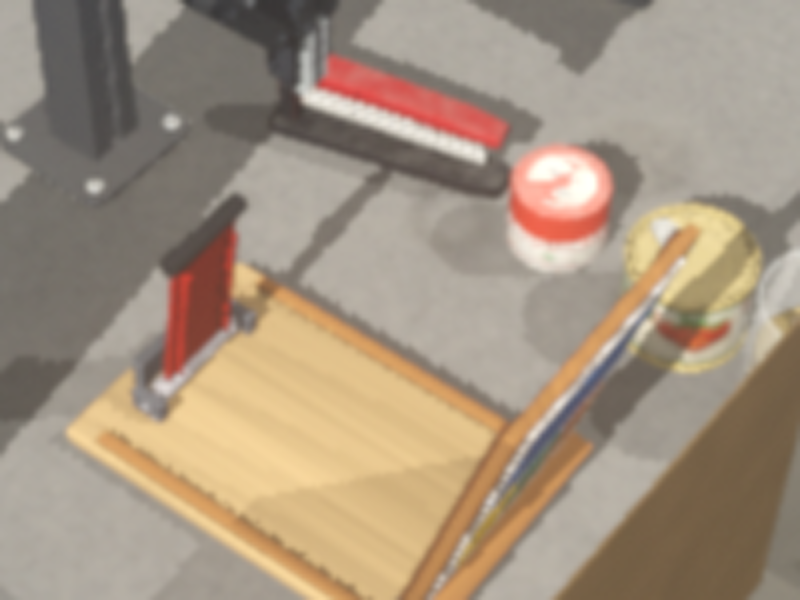

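View pics/top5.png

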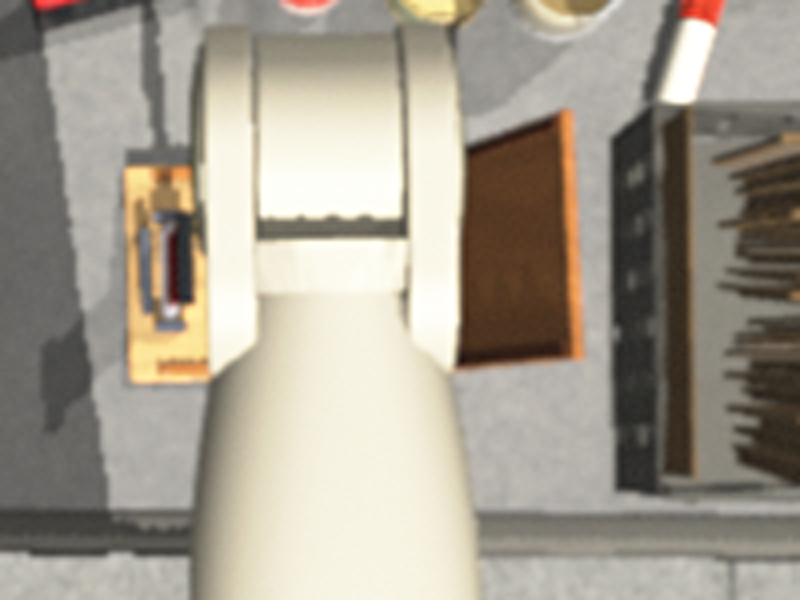

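>>> jog_arm([
  [0.001,-0.02,0,0,0,0],
  [0.001,-0.022,0,0,0,0],
  [0.001,-0.022,0,0,0,0],
  [0.001,-0.022,0,0,0,0],
  [0.001,-0.022,0,0,0,0],
  [0.001,-0.022,0,0,0,0],
  [0.001,-0.022,0,0,0,0],
  [0.001,-0.022,0,0,0,0],
  [0.001,-0.022,0,0,0,0],
  [0,0,0,0,0,0],
])

```text
clock: 9.4
tcp_pos: [0.5808, -0.1037, 0.2912]
orientation: [-0.001, 0.696, 0.718, -0.001]
wrist_force: [0.8, 0.3, 0.7]
finger_gap: -0.0
```

>>> jog_arm([
  [0,-0.002,-0.01,0,0,0],
  [0,0,-0.01,0,0,0],
  [0,0,-0.01,0,0,0],
  [0,0,-0.01,0,0,0],
  [0,0,0,0,0,0],
  [0,0,0,0,0,0],
  [0,0,0,0,0,0],
  [0,0,0,0,0,0],
  [0,0,0,0,0,0],
  [0,0,0,0,0,0],
])

```text
clock: 10.4
tcp_pos: [0.5815, -0.1039, 0.2536]
orientation: [0.0, 0.695, 0.719, 0.0]
wrist_force: [0.8, -0.7, -0.2]
finger_gap: 0.0001
```

Run:
```python
from h import *
print(get_state()["tcp_pos"],get_state()["wrist_force"])
for n in("scene","wrist"):
  im=read_camera(n)[:,:,::-1].copy()
  a=im[150:390,240:560] if n=="scene" else im
  cv2.imwrite(f"pics/{n}6.png",cv2.resize(a,(800,600),interpolation=2))
```

```text
[ 0.58147258 -0.10389895  0.25362399] [ 0.79496339 -0.7411149  -0.23104551]
```

View pics/scene6.png

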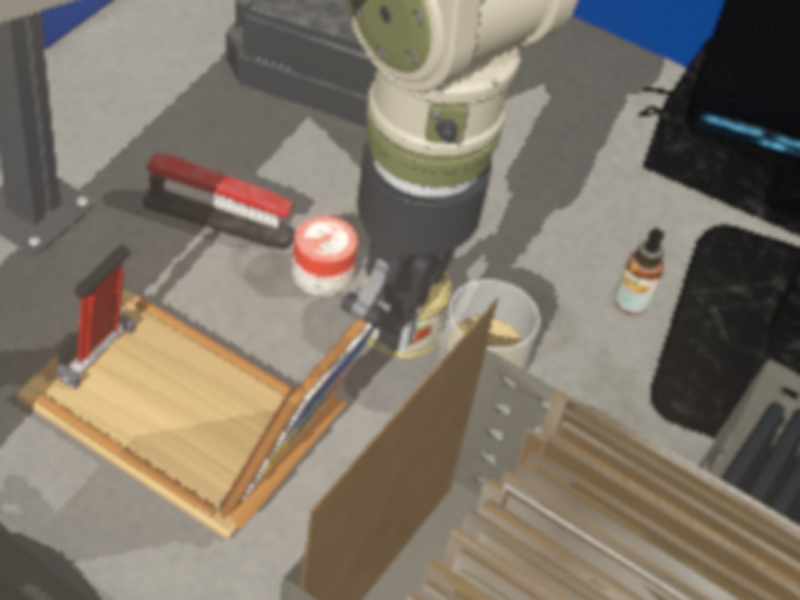

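View pics/wrist6.png

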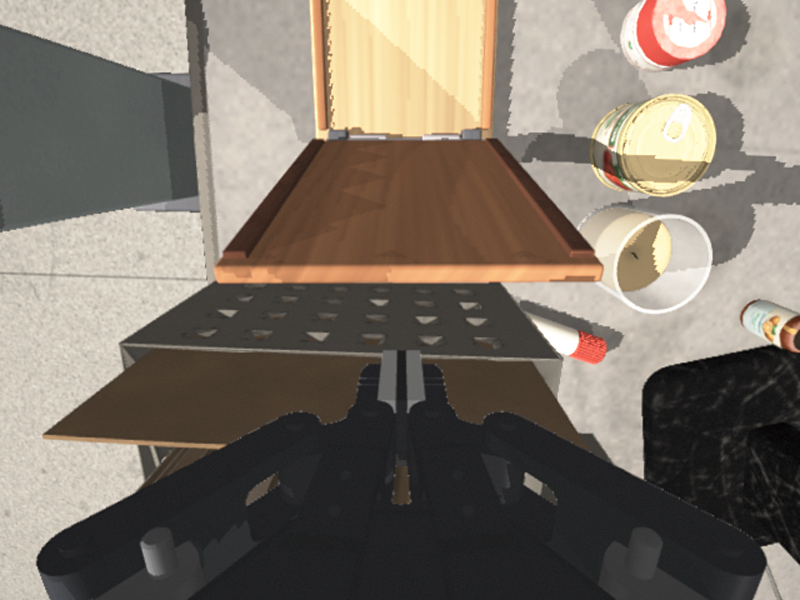

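>>> jog_arm([
  [0,0,-0.01,0,0,0],
  [0,0,-0.01,0,0,0],
  [0,0,-0.01,0,0,0],
  [0,0,-0.01,0,0,0],
  [0,0,-0.006,0,0,0],
  [0,0,0,0,0,0],
  [0,0.005,0,0,0,0],
  [0,0.005,0,0,0,0],
  [0,0.005,0,0,0,0],
  [0,0,0,0,0,0],
])

```text
clock: 11.5
tcp_pos: [0.5815, -0.0879, 0.2078]
orientation: [0.0, 0.694, 0.72, 0.0]
wrist_force: [-0.9, -0.7, -1.0]
finger_gap: 0.0001
```

>>> jog_arm([
  [0,0.005,0,0,0,0],
  [0,0.005,0,0,0,0],
  [0,0.005,0,0,0,0],
  [0,0.005,0,0,0,0],
  [0,0.005,0,0,0,0],
  [0,0.005,0,0,0,0],
  [0,0.005,0,0,0,0],
  [0,0.005,0,0,0,0],
  [0,0,0,0,0,0],
  [0,0,0,0,0,0],
])

```text
clock: 12.5
tcp_pos: [0.5813, -0.0485, 0.2071]
orientation: [-0.0, 0.694, 0.72, 0.0]
wrist_force: [0.3, -0.7, -0.7]
finger_gap: -0.0001
```

Run:
```python
from h import *
print(get_state()["tcp_pos"],get_state()["wrist_force"])
im=read_camera("scene")[:,:,::-1].copy()
cv2.imwrite(f"pics/scene7.png",cv2.resize(im[150:390,240:560],(800,600),interpolation=2))
```

```text
[ 0.5812544  -0.04846209  0.20714615] [ 0.31285405 -0.65816511 -0.71656432]
```

View pics/scene7.png

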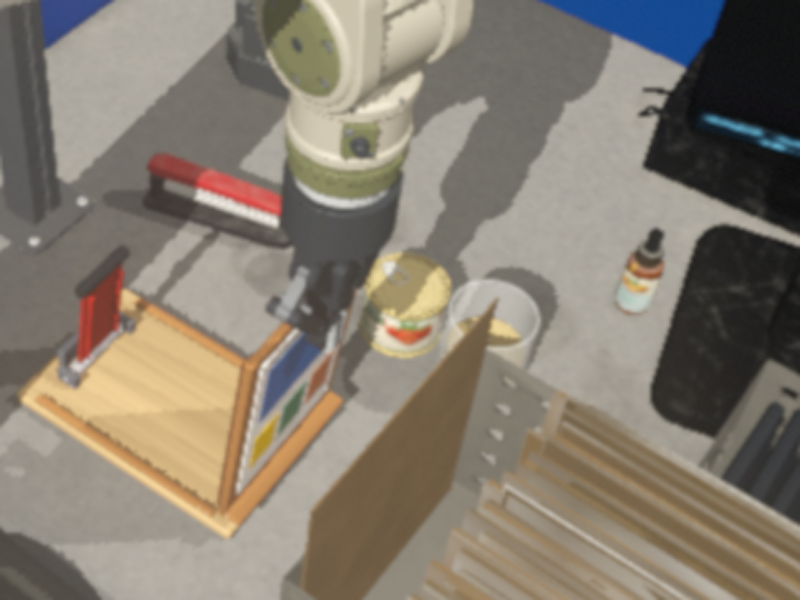

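>>> jog_arm([
  [0,0.005,0,0,0,0],
  [0,0.005,0,0,0,0],
  [0,0.005,0,0,0,0],
  [0,0.005,0,0,0,0],
  [0,0.005,0,0,0,0],
  [0,0.005,0,0,0,0],
  [0,0.005,0,0,0,0],
  [0,0.005,0,0,0,0],
  [0,0,0,0,0,0],
  [0,0,0,0,0,0],
])

```text
clock: 13.55
tcp_pos: [0.5815, -0.0085, 0.2074]
orientation: [0.0, 0.694, 0.72, 0.0]
wrist_force: [-0.4, 0.0, -0.2]
finger_gap: -0.0002
```

>>> jog_arm([
  [0,0,0,0,0,0],
  [0,0,0,0,0,0],
  [0,0,0,0,0,0],
  [0,0,0,0,0,0],
  [0,0,0,0,0,0],
  [0,0,0,0,0,0],
  [0,0,0,0,0,0],
  [0,0,0,0,0,0],
  [0,0,0,0,0,0],
  [0,0,0,0,0,0],
])

```text
clock: 14.55
tcp_pos: [0.5813, -0.0088, 0.2073]
orientation: [0.0, 0.695, 0.719, 0.0]
wrist_force: [0.0, 0.1, -1.3]
finger_gap: -0.0001
```

>>> jog_arm([
  [0,0,0.01,0,0,0],
  [0,0,0.01,0,0,0],
  [0,0,0.01,0,0,0],
  [0,0,0.01,0,0,0],
  [0,0,0.01,0,0,0],
  [0,0,0.01,0,0,0],
  [0,0,0.01,0,0,0],
  [0,0,0.01,0,0,0],
  [0,0,0,0,0,0],
  [0,0,0,0,0,0],
])

```text
clock: 15.55
tcp_pos: [0.5815, -0.0088, 0.2874]
orientation: [0.0, 0.695, 0.719, 0.0]
wrist_force: [0.1, 0.7, 0.5]
finger_gap: -0.0003
```

Run:
```python
from h import *
print(get_state()["tcp_pos"],get_state()["wrist_force"])
im=read_camera("scene")[:,:,::-1].copy()
cv2.imwrite(f"pics/scene8.png",cv2.resize(im[150:390,240:560],(800,600),interpolation=2))
```

```text
[ 0.58147482 -0.00880808  0.28741027] [0.08344045 0.68996353 0.54298907]
```

View pics/scene8.png

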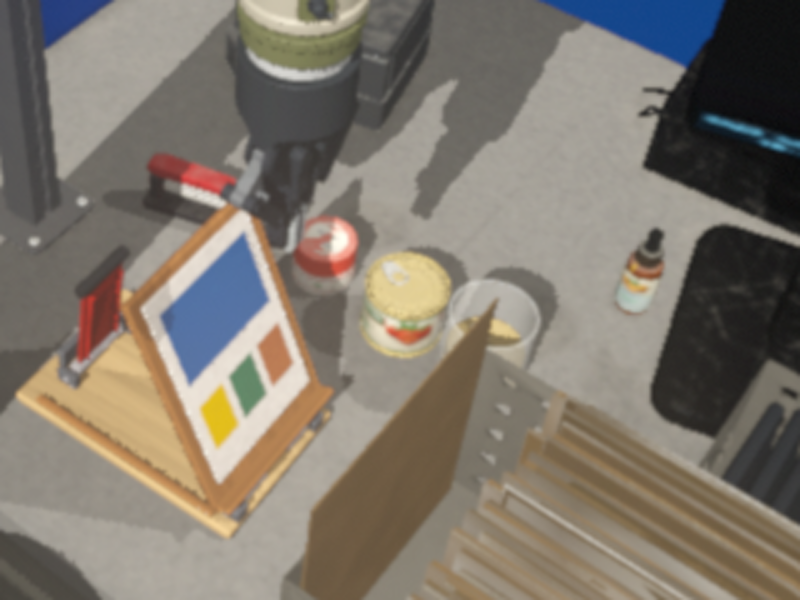

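Board is past upright and sinking by itself, free of the finger. Let it settle.

>>> jog_arm([
  [0,0,0,0,0,0],
  [0,0,0,0,0,0],
  [0,0,0,0,0,0],
  [0,0,0,0,0,0],
  [0,0,0,0,0,0],
  [0,0,0,0,0,0],
  [0,0,0,0,0,0],
  [0,0,0,0,0,0],
  [0,0,0,0,0,0],
  [0,0,0,0,0,0],
])

```text
clock: 16.6
tcp_pos: [0.5814, -0.0088, 0.2874]
orientation: [0.0, 0.695, 0.719, 0.0]
wrist_force: [0.1, -0.2, 0.4]
finger_gap: 0.0001
```

>>> jog_arm([
  [0,0,0,0,0,0],
  [0,0,0,0,0,0],
  [0,0,0,0,0,0],
  [0,0,0,0,0,0],
  [0,0,0,0,0,0],
  [0,0,0,0,0,0],
  [0,0,0,0,0,0],
  [0,0,0,0,0,0],
  [0,0,0,0,0,0],
  [0,0,0,0,0,0],
])

```text
clock: 17.6
tcp_pos: [0.5813, -0.0088, 0.2873]
orientation: [0.0, 0.695, 0.719, 0.0]
wrist_force: [0.1, 0.3, -0.3]
finger_gap: 0.0001
```

>>> jog_arm([
  [0,0,0,0,0,0],
  [0,0,0,0,0,0],
  [0,0,0,0,0,0],
  [0,0,0,0,0,0],
  [0,0,0,0,0,0],
  [0,0,0,0,0,0],
  [0,0,0,0,0,0],
  [0,0,0,0,0,0],
  [0,0,0,0,0,0],
  [0,0,0,0,0,0],
])

```text
clock: 18.6
tcp_pos: [0.5813, -0.0088, 0.2873]
orientation: [0.0, 0.695, 0.719, 0.0]
wrist_force: [0.7, 1.0, -0.8]
finger_gap: 0.0004
```

>>> jog_arm([
  [0,0,0,0,0,0],
  [0,0,0,0,0,0],
  [0,0,0,0,0,0],
  [0,0,0,0,0,0],
  [0,0,0,0,0,0],
  [0,0,0,0,0,0],
  [0,0,0,0,0,0],
  [0,0,0,0,0,0],
  [0,0,0,0,0,0],
  [0,0,0,0,0,0],
])

```text
clock: 19.6
tcp_pos: [0.5813, -0.0088, 0.2873]
orientation: [0.0, 0.695, 0.719, 0.0]
wrist_force: [-0.4, -0.4, -0.6]
finger_gap: -0.0002
```

Run:
```python
from h import *
im=read_camera("scene")[:,:,::-1].copy()
cv2.imwrite(f"pics/scene9.png",cv2.resize(im[150:390,200:520],(800,600),interpolation=2))
```

>>> jog_arm([
  [0,0,0,0,0,0],
  [0,0,0,0,0,0],
  [0,0,0,0,0,0],
  [0,0,0,0,0,0],
  [0,0,0,0,0,0],
  [0,0,0,0,0,0],
  [0,0,0,0,0,0],
  [0,0,0,0,0,0],
  [0,0,0,0,0,0],
  [0,0,0,0,0,0],
])

```text
clock: 20.65
tcp_pos: [0.5813, -0.0088, 0.2873]
orientation: [0.0, 0.695, 0.719, 0.0]
wrist_force: [-0.8, 0.6, 0.4]
finger_gap: -0.0
```

Run:
```python
from h import *
im=read_camera("scene")[:,:,::-1].copy()
p=cv2.imread("pics/scene9.png");q=cv2.resize(im[150:390,200:520],(800,600),interpolation=2)
cv2.imwrite(f"pics/scene10.png",q); d=cv2.absdiff(p,q); print("max diff vs 1s ago",d.max(),(d.max(2)>25).sum())
c=calibration("scene");u=np.array([.042,-.999,0]);v=np.array([.999,.042,0]);o=np.array([.5748,.088,0])
for a in(1.14,1.21,1.28):
  t=a-.26
  for r in(-.075,.075):
    P=[o+u*(.105-L*np.sin(t)+h*np.cos(t))+v*r+np.array([0,0,.02+L*np.cos(t)+h*np.sin(t)]) for L,h in((.225,.004),)]
    print(a,r,((proj(c,P)-[200,150])*2.5).round(1))
print(get_state()["wrist_force"])
```

```text
max diff vs 1s ago 5 0
1.14 -0.075 [[145.4 309.5]]
1.14 0.075 [[265.4 196.6]]
1.21 -0.075 [[137.1 313.5]]
1.21 0.075 [[256.4 201.7]]
1.28 -0.075 [[129.9 318.5]]
1.28 0.075 [[248.3 207.6]]
[-0.48843184  0.14823394 -0.18329012]
```

View pics/scene10.png

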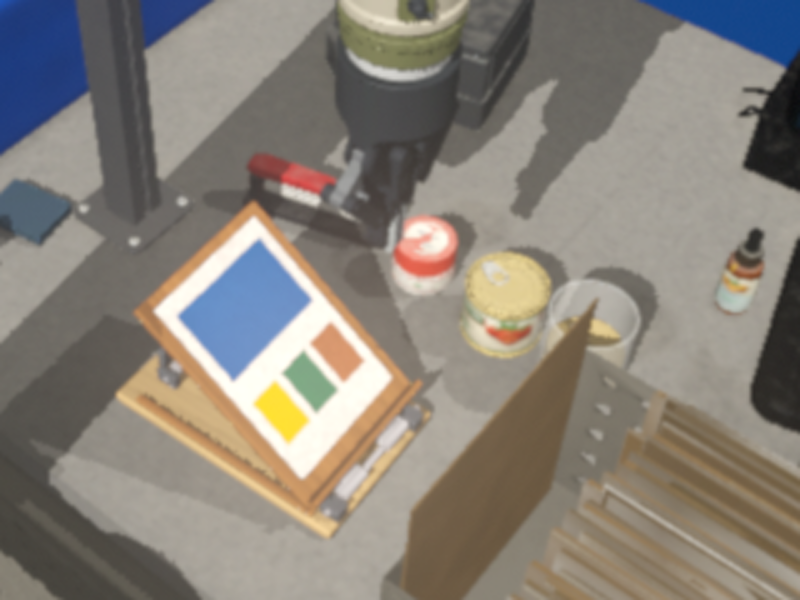

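The board's top corners are at about (136,313) and (255,203), which matches 1.21 rad. It has been still for 1 s and the robot is clear of everything, so I'm handing in.

```bash
python3 -c "
from workcell import *
print(hand_in())"
```

```text
the job is handed in; nothing more can be done
None
```

The display board is set up: the red leg is against its stop and the board is at rest, leaning on it. I handed the job in at about 21 s of the 48 s allowed; `hand_in()` gives no verdict.

- **Leg:** I swung it out with the shut fingers until it hit the stop. The push force rose from about 6 N to 16 N over less than 1 mm of travel. In the picture taken afterwards, the roll's ends lay within a few pixels of where they should be for 1.45 rad. The board was still standing back at that point.
- **Board:** I pushed it past upright from behind at 50 mm/s, then it sank on its own hinge over the next few seconds. Its top corners ended up where a board angle of about 1.21 rad puts them, and two pictures 1 s apart showed no movement.
- **Robot and other things:** The gripper finished in the air at z = 0.287 m with no contact force. None of the other things I could see in the last view had moved. The rubber stamp and glue stick were out of that view, but the arm never went near them.

No check failed. The closest clearance was between the board and the cardboard in the file bin, where the fingers had about 20 mm on that side. The joint angles are judged from the pictures, since I could not read them directly.

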